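# Present a sample mount under the lab microscope

## Task

Set the round black sample mount on the aluminium carrier, centred flat between its four low stops, and let go of it while the carrier still rests on its stand. Then take the carrier by its upright fin, lift it clear and, keeping it level all the way, carry the sample to straight below the microscope's lens; finish while holding it there, steady and level in the air, with the sample about 16 cm above the green mat. Leave the oblong mount, the bur block and the jar where they are and do not bump the microscope.

Things in the scene. Friction and masses are not known exactly. Their poses are not given: they have to be found in the camera images.
- sample: round sample mount, a black resin cylinder 30 mm in diameter and 20 mm tall, about 35 g, with a white spot of 12 mm on its top; stands upright on the mat, near an oblong one of the same resin. Origin: centre of its underside, z up.
- carrier: loose aluminium carrier 213 mm long, 5 mm thick, 0.49 kg, level on the stand. Its x axis runs from fin to nest. Origin: on the underside below the fin; plate from x = -57 to +156 mm, 56 mm wide at the fin, 26 at the neck, 62 at the nest. A steel counterweight behind the fin (x = -57 to -29 mm, top 28 mm above the origin) balances it: loaded, its centre of mass is within 8 mm of the fin.
- fin (a point): middle of the carrier's fin at a good gripping height, 50 mm above the carrier's underside. The fin is an upright dark plate, 44 mm along the carrier's x, 10 mm thick along its y; its top edge is 15 mm above this point; pinch it from above across its thickness. Axes as the carrier's.
- nest (a point): place for the sample: point on the plate's top face, 5 mm above the carrier's underside, 125 mm along the carrier's x from the fin, amid four stops. Stops: 4 mm thick, 14 mm long, 5 mm high, inner faces 19 mm from this point in +x, -x, +y and -y, so a centred sample has 4 mm free all round. Axes as the carrier's.
- stand: fixed low stand under the carrier: grey base 200 x 74 mm with two black cross bars, tops 24 mm above the mat, on which the carrier merely rests (no clips). Origin: on the mat, below the fin; axes as the carrier's at the start.
- microscope: fixed stereo microscope on a boom stand. Origin: on the mat straight below the lens; axes as the world's. White foot 170 x 150 mm, centred 225 mm to +y of the origin; column 28 mm thick, 235 mm to +y; boom along y 440 mm up. Head 84 mm in diameter from 400 mm up, below it the black lens tube, 50 mm in diameter; eyepieces lean to +x. Below the lens is only the mat.
- lens (a point): centre of the lens tube's lower face, 345 mm above the mat; the lens looks straight down.
- mat: green mat, fixed, 470 x 840 x 3 mm, origin at the centre of its underside on the table; its top is at z = 3 mm.
- oblong_mount: bystander: oblong black resin mount, 56 x 28 x 20 mm (x, y, z), with a white strip on top; not the sample. Origin: centre of its underside.
- bur_block: bystander: green block 50 x 75 x 28 mm with small burs standing in it up to 52 mm high. Origin: centre of its underside.
- jar: bystander: small glass jar, 44 mm in diameter, 50 mm tall, white cap. Origin: centre of its underside.
Things that resemble listed ones, but are neither listed nor needed, are in the scene too. Leave any purple look-alike of the sample alone. There is more than one size of the carrier; the job needs the larger.

How it is judged (in metres and radians):
On the way:
1. the sample stands flat and centred between the stops, released, the carrier still resting on its stand (horizontal distance between sample and nest below 0.0065 m and z of sample in the frame of nest between -0.002 and 0.002 m and angle between sample's own z axis and vertical below 0.07 rad and contact force between the fingers and sample below 0.1 N and z of carrier in the frame of stand below 0.028 m and linear speed of sample below 0.02 m/s), for 0.2 s.
At the end, for the whole second after the job is handed in: Only the fingers carry the carrier: nest 10 to 22 cm above the mat, level within 4 degrees, still (2 cm/s, 0.12 rad/s). Sample flat on it (4 degrees), within 6.5 mm of the nest centre, not touched by the fingers, within 25 mm sideways of the lens axis. Bystanders within 3 cm of their starts (horizontal distance between sample and nest below 0.0065 m and z of sample in the frame of nest between -0.002 and 0.002 m and angle between each of sample, carrier's own z axis and vertical below 0.07 rad and height (world z) of nest between 0.103 and 0.223 m and horizontal distance between sample and lens below 0.025 m and linear speed of each of carrier, sample below 0.02 m/s and angular speed of carrier below 0.12 rad/s and contact force between the fingers and carrier above 1 N and contact force between the fingers and sample below 0.1 N and contact force between carrier and stand below 0.1 N and contact force between carrier and microscope below 0.1 N and contact force between carrier and mat below 0.1 N and distance of each of oblong_mount, bur_block, jar from where it was at the start of the episode below 0.03 m); the arm keeps its last pose, push and grip.
It fails at once if the oblong mount is moved by more than 3 cm (distance of oblong_mount from where it was at the start of the episode above 0.03 m).
It fails at once if the bur block is moved by more than 3 cm (distance of bur_block from where it was at the start of the episode above 0.03 m).
It fails at once if the jar is moved by more than 3 cm (distance of jar from where it was at the start of the episode above 0.03 m).
It fails at once if the carrier is tipped by more than 17 degrees (angle between carrier's own z axis and vertical above 0.3 rad).
It fails at once if the microscope is bumped (over 5 N) (contact force between microscope and anything else above 5 N).
It also fails if it takes over 48 s, if anything falls off the work surface, if the arm or the gripper's body presses on something with over 40 N, if the wrist force passes 120 N, or if a joint passes its speed limit or range.

## Robot

A 6-joint arm with a two-finger parallel gripper is mounted at the origin on the work surface. World frame = base frame: x ahead of the robot, y to its left, z up, the work surface at z = 0. Lengths are in m, angles in degrees, forces in N, time in s.
With the tool pointing down it reaches from about 0.25 to 0.725 m from the base axis. Payload 9.7 kg.
Tool frame: the origin (TCP) lies at the very end of the fingers, on their centre line; the grasp point (between the pads) lies 19 mm behind it; z points along the fingers, y is the line along which they close (so a half turn about z gives the same grasp; the last joint's range is limited). The gripper opens to 85 mm and grips with 20 to 120 N. Pads are 22 mm wide; open, the fingers measure 114 mm over their backs; the gripper's body (76 mm by 85 mm) begins 54 mm behind the grasp point. The pads swing forward as they close: fully open they stand 13 mm farther back than shut.
Start: joints at [-72.536, 4.979, 10.078, 95.1, 0, 90], TCP at [0.165, -0.525, 0.231] pointing down, gripper open.
Joint ranges: [-179.16, 179.16], [-48.56, 103.87], [-65.8, 70.77], [-126.05, 130.52], [-82.76, 87.17], [-180, 180]. Speed limits (degrees/s): [127.2, 127.2, 147.25, 180, 180, 180].

## Interface

Orientations are given as [roll, pitch, yaw] about the fixed x, y, z axes, in that order (R = Rz(yaw) Ry(pitch) Rx(roll)).
In Python, from workcell import telemetry, optics, workorder gives the robot as it stands.
- The arm moves only by the shell command python3 -m handwheel 'ROWS' [FORCE]. ROWS is JSON, a list of rows, each an object of numbers: "tx", "ty", "tz": the shift along the tool's x, y, z in m; "ax", "ay", "az": the turn, a rotation vector about the tool's x, y, z in degrees; "jaw": the gripper command: -1 is shut, 1 is fully open, values between are in proportion. A call has exactly 10 rows; each row shifts and turns the commanded pose from where the row before left it, along the tool's axes as they then stand; what a row does not reach is not made up. A row lasts 1/8 s, in which the tool goes at most 62.5 mm and 10.7 degrees, less where a joint would pass 70% of its speed; a pose out of reach is approached as far as the arm can. A call is refused whole if a number of a shift passes 0.0625 or a number of a turn 10.7, either way. A call with a gripper value outside its range is refused whole. The fingers move at their own pace and stop on an object; FORCE is the grip in N (left out, the last holds). Time passes only in rows, so rows that do not move let the fingers close, or fill a call up. It gives the time, the measured TCP pose, the force, the opening and the grip force at its end, in the units of the state.
- telemetry.get_obs(): the state, without advancing time (a new reading comes with each control period).
- optics.camera(name): name is "scene" or "side" or "wrist"; returns a dict with "color" (420x560x3 uint8, red, green, blue), "K" (3x3 intrinsics, pixels), "extrinsics" (4x4, takes a point from camera to world coordinates); the wrist camera has in their place "mount" (4x4, takes a point from camera to tool coordinates, whose origin is the TCP and whose axes are the flange's). Camera axes: x right, y down, z forward; pixel columns grow to the right and rows downward; lengths in m; the calibration is good to about 2 mm. A picture is of the moment at which its call begins: read the wrist's pose just before it. There is no depth.
- workorder.job_done(): hands the job in; it is judged then, once.
The state is a dict: "time": time; "q": joint angles; "qd": joint speeds; "joint_efforts": joint torques, N m; "ee_pos": TCP position; "tcp_rot": TCP orientation; "wrist_force": force on the tool from outside, world axes, zero at the start; "torque": the same for the moment, N m; "opening": finger opening in m; "grasp_force": force on a finger pad.
Only numpy, scipy, OpenCV 4.12 (cv2) and the standard library are available. Lean on these libraries where they do the work, as an engineer would, in place of code of your own. Each camera call takes 0.05 s, during which the arm holds its last target. There are 200 camera calls.

## Working session

There is one attempt and no reset: what is moved stays moved. The work goes in short steps, Python scripts to look and compute and a shell command to move; the robot and the scene stay as the last step left them, time stands still between calls to the robot, and variables do not carry over. Pictures are saved under pics/ and viewed, at most 10 in all, crops included, and the job is handed in when it is done.

```bash
ls; mkdir -p pics; cat > h.py <<'E'
import numpy as np, cv2
from scipy.spatial.transform import Rotation as R
from workcell import telemetry, optics, workorder
def snap(name, fn):
    o=telemetry.get_obs(); c=optics.camera(name)
    cv2.imwrite(f'pics/{fn}.png', cv2.cvtColor(c['color'],cv2.COLOR_RGB2BGR))
    if 'mount' in c:
        T=np.eye(4); T[:3,:3]=R.from_euler('xyz',o['tcp_rot'],degrees=True).as_matrix(); T[:3,3]=o['ee_pos']
        E=T@c['mount']
    else: E=c['extrinsics']
    np.savez(f'pics/{fn}.npz',K=c['K'],E=E); return c
def ray(fn,u,v,z):
    d=np.load(f'pics/{fn}.npz'); r=d['E'][:3,:3]@np.linalg.solve(d['K'],[u,v,1.]); o=d['E'][:3,3]
    return o+r*(z-o[2])/r[2]
def proj(fn,p):
    d=np.load(f'pics/{fn}.npz'); q=d['K']@(np.linalg.inv(d['E'])@np.r_[p,1.])[:3]; return q[:2]/q[2]
E
python3 - <<'E'
from h import *
o=telemetry.get_obs(); print(o)
for n in ['scene','side','wrist']:
    c=snap(n,n+'0'); d=np.load(f'pics/{n}0.npz'); print(n,d['K'].round(1).tolist(),d['E'].round(3).tolist())
    if 'mount' in c: print(c['mount'].round(4))
E
```

```text
pics
{'time': 0.0, 'q': array([-7.25362785e+01,  5.01138033e+00,  1.00338458e+01,  9.50992946e+01,
       -4.49581545e-04,  8.99998035e+01]), 'qd': array([ 0.00182984, -0.17148611, -0.04415185, -0.00139416,  0.00380169,
        0.02997886]), 'joint_efforts': array([ 4.59454077e-04, -5.20388496e+01,  4.64799213e+01,  1.63811079e-02,
       -1.35124492e-05, -8.96451553e-07]), 'ee_pos': array([ 0.16498463, -0.52442946,  0.23057493]), 'tcp_rot': array([-1.79923171e+02,  4.49317714e-04,  1.74639186e+01]), 'wrist_force': array([-0.39024921,  0.59935921,  0.35403403]), 'torque': array([ 0.01134776, -0.01229708, -0.03376081]), 'grasp_force': 0.0, 'opening': 0.08549838854066123}
scene [[494.3, 0.0, 276.4], [0.0, 494.3, 214.5], [0.0, 0.0, 1.0]] [[0.501, 0.517, -0.693, 1.276], [0.865, -0.288, 0.41, -0.469], [0.012, -0.806, -0.592, 0.883], [0.0, 0.0, 0.0, 1.0]]
side [[388.4, 0.0, 280.3], [0.0, 388.4, 208.7], [0.0, 0.0, 1.0]] [[-0.998, -0.043, 0.037, 0.434], [-0.057, 0.72, -0.692, 0.728], [0.003, -0.693, -0.721, 0.984], [0.0, 0.0, 0.0, 1.0]]
wrist [[329.8, 0.0, 273.8], [0.0, 329.8, 206.0], [0.0, 0.0, 1.0]] [[0.301, -0.914, -0.272, 0.233], [-0.954, -0.288, -0.085, -0.503], [-0.001, 0.285, -0.959, 0.373], [0.0, 0.0, 0.0, 1.0]]
[[ 6.000e-04 -9.586e-01 -2.848e-01  7.170e-02]
 [ 1.000e+00  4.000e-04  7.000e-04  2.000e-04]
 [-6.000e-04 -2.848e-01  9.586e-01 -1.421e-01]
 [ 0.000e+00  0.000e+00  0.000e+00  1.000e+00]]
```

View pics/scene0.png

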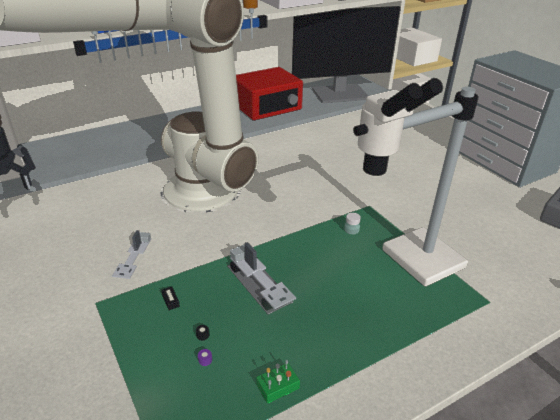

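View pics/side0.png

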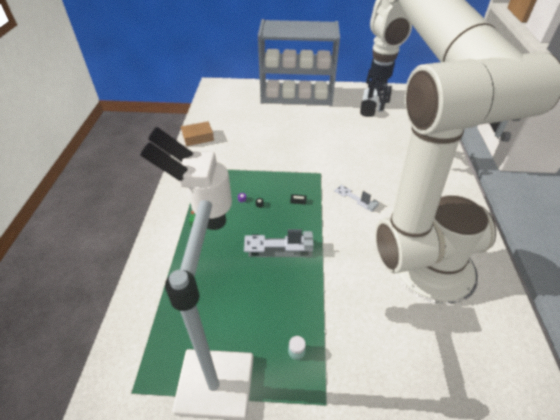

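The scene shows the sample at about (203,331), the purple look-alike at (205,355) and the oblong mount at (171,297). The larger carrier has its fin near (250,257) and its nest near (277,295). The bur block is at (278,380), the jar at (352,223) and the lens at about (375,170). The side view agrees. Next I'll take enlarged crops to measure.

```bash
python3 - <<'E'
from h import *
a=cv2.imread('pics/scene0.png')
c1=cv2.resize(a[235:365,155:305],None,fx=5,fy=5,interpolation=cv2.INTER_CUBIC)[:600]  # u=155+x/5, v=235+y/5 ; 
c1=cv2.resize(a[235:355,150:310],(800,600),interpolation=cv2.INTER_CUBIC)
cv2.imwrite('pics/c1.png',c1)
for n,u,v,z in [('sample',203,328,.023),('nest',278,295,.032),('fin top',250,247,.092),('jar top',352,217,.053),('oblong',171,295,.023),('lens',375,171,.348),('bur',278,380,.03)]:
    print(n,ray('scene0',u,v,z).round(3))
for n,u,v,z in [('sample',260,201,.023),('nest',256,243,.032),('fintop',295,233,.092),('jar',297,342,.053),('lens',214,222,.348)]:
    print(n,ray('side0',u,v,z).round(3))
E
```

```text
sample [ 0.56  -0.231  0.023]
nest [ 0.561 -0.038  0.032]
fin top [ 0.436 -0.046  0.092]
jar top [0.418 0.287 0.053]
oblong [ 0.428 -0.257  0.023]
lens [0.617 0.158 0.348]
bur [ 0.763 -0.156  0.03 ]
sample [ 0.556 -0.228  0.023]
nest [ 0.55  -0.033  0.032]
fintop [ 0.43  -0.03   0.092]
jar [0.414 0.293 0.053]
lens [0.61  0.167 0.348]
```

View pics/c1.png

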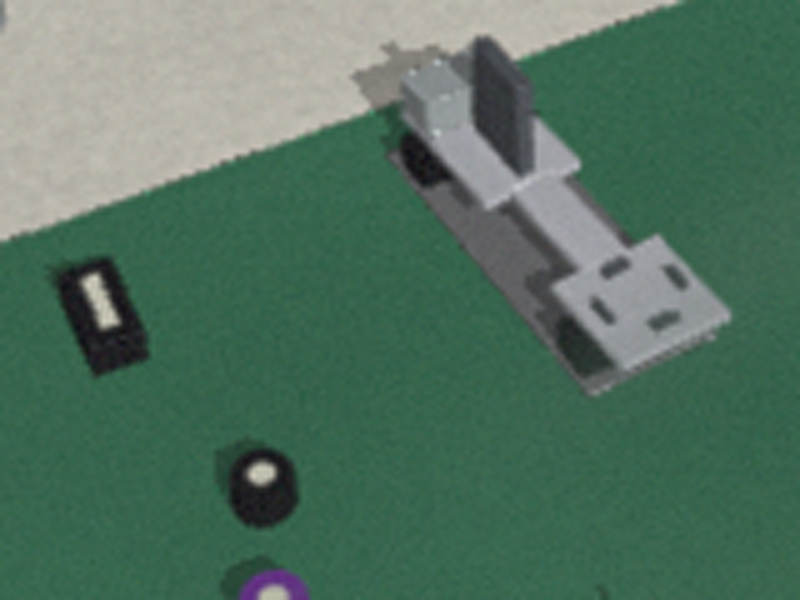

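The crop puts the sample's spot at (262,473), which is (202.4,329.6) full size. The four stops centre on about (639,293), the counterweight is to the left of the fin, and the carrier runs along about +x. I'll move the wrist over the area for a precise look.

```bash
python3 -m handwheel '[{"az":8.73},{"az":8.73},{"tx":0.043,"ty":-0.044},{"tx":0.043,"ty":-0.044},{"tx":0.043,"ty":-0.044},{"tx":0.043,"ty":-0.044},{"tx":0.043,"ty":-0.044},{"tx":0.043,"ty":-0.044},{"tx":0.043,"ty":-0.044},{"tx":0.043,"ty":-0.044}]'
python3 - <<'E'
from h import *
import time
snap('wrist','w1a') 
o=telemetry.get_obs(); print(o['ee_pos'],o['tcp_rot'],abs(o['qd']).max(),o['wrist_force'])
snap('wrist','w1')
a=cv2.imread('pics/w1.png'); cv2.imwrite('pics/w1v.png',cv2.resize(a,(800,600),interpolation=cv2.INTER_CUBIC))
E
```

```text
[ 0.16501006 -0.52450977  0.230863  ] [-1.79952873e+02  3.65570872e-04  1.74628334e+01] 0.14875509874133527 [ 0.09009735  0.44559593 -0.87107752]$[0]: bad value
```

View pics/w1v.png

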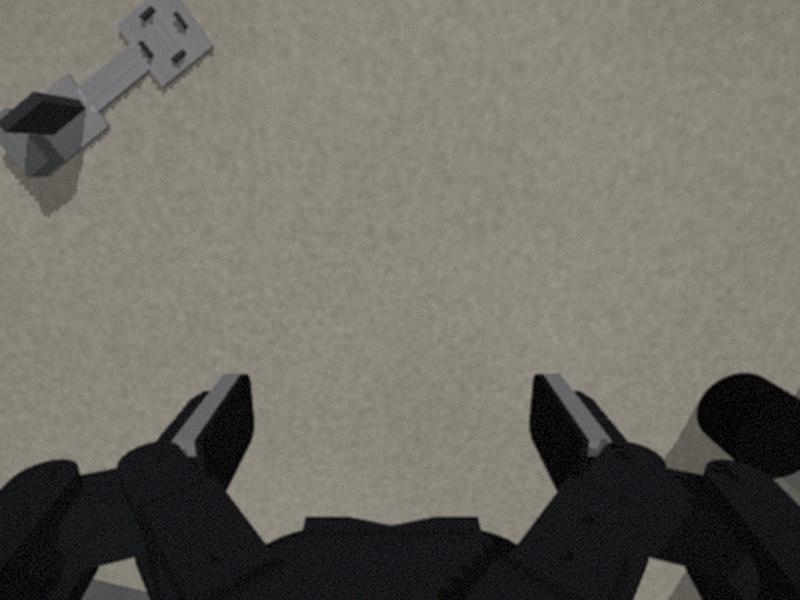

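The picture only shows the small off-mat carrier, because the rows were refused: every key seems to be required in each row. The gripper also covers the lower third of the wrist view, so I'll aim farther back.

```bash
python3 -m handwheel '[{"tx":0,"ty":0,"tz":0,"ax":0,"ay":0,"az":8.73,"jaw":1},{"tx":0,"ty":0,"tz":0,"ax":0,"ay":0,"az":8.73,"jaw":1},{"tx":0.029,"ty":-0.049,"tz":0,"ax":0,"ay":0,"az":0,"jaw":1},{"tx":0.029,"ty":-0.049,"tz":0,"ax":0,"ay":0,"az":0,"jaw":1},{"tx":0.029,"ty":-0.049,"tz":0,"ax":0,"ay":0,"az":0,"jaw":1},{"tx":0.029,"ty":-0.049,"tz":0,"ax":0,"ay":0,"az":0,"jaw":1},{"tx":0.029,"ty":-0.049,"tz":0,"ax":0,"ay":0,"az":0,"jaw":1},{"tx":0.029,"ty":-0.049,"tz":0,"ax":0,"ay":0,"az":0,"jaw":1},{"tx":0.029,"ty":-0.049,"tz":0,"ax":0,"ay":0,"az":0,"jaw":1},{"tx":0.029,"ty":-0.049,"tz":0,"ax":0,"ay":0,"az":0,"jaw":1}]'
python3 - <<'E'
from h import *
for i in range(3): snap('wrist','w1a')
o=telemetry.get_obs(); print(o['ee_pos'],o['tcp_rot'],abs(o['qd']).max(),o['wrist_force'])
snap('wrist','w1')
a=cv2.imread('pics/w1.png'); cv2.imwrite('pics/w1v.png',cv2.resize(a,(800,600),interpolation=cv2.INTER_CUBIC))
E
```

```text
time: 1.5
ee_pos: [0.3976, -0.1309, 0.2315]
tcp_rot: [180.0, -0.0, -0.0]
wrist_force: [1.7, 0.1, -0.6]
opening: 0.0855
grasp_force: 0.0
[ 0.39785594 -0.13043765  0.23110874] [-1.79988019e+02  1.49298375e-02  3.01261829e-01] 4.177060004186885 [-0.10133713 -0.33920652 -0.18458007]
```

View pics/w1v.png

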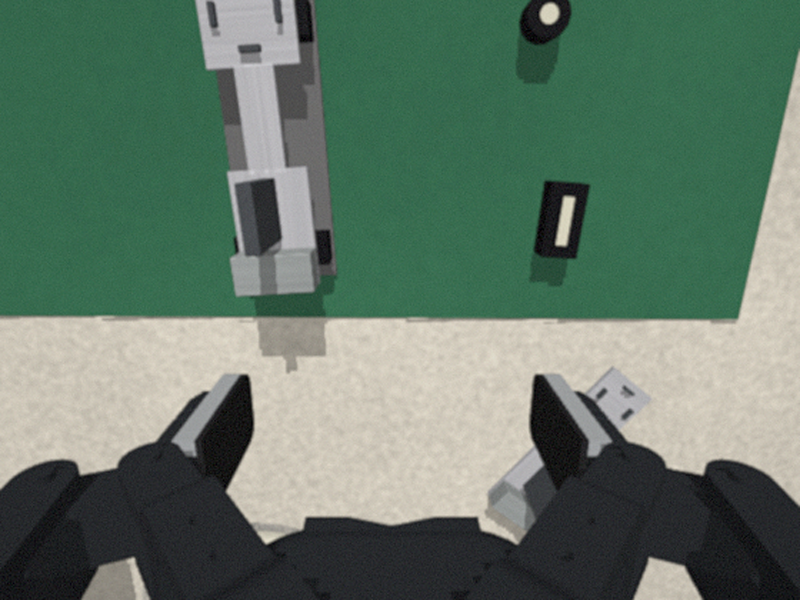

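The wrist view (800x600) shows the sample spot at (549,14) and the oblong mount at (562,220). Three stops are at (211,14), (278,10) and (249,48), and the fin plate's front corners are at (228,172) and (308,168). Now I'll compute positions from both views.

```bash
python3 - <<'E'
from h import *
s=1/1.42857
for n,x,y,z in [('spot',549,14,.023),('stopL',211,14,.037),('stopR',278,10,.037),('stopN',249,48,.036),('finplL',228,172,.032),('finplR',308,168,.032),('neplL',207,69,.032),('neplR',300,63,.032),('cwBL',236,296,.055),('cwBR',314,292,.055),('cwFL',231,254,.055),('cwFR',315,249,.055),('finTopL1',236,184,.092),('finTopL2',244,252,.092),('finTopR1',273,179,.092),('finR2',281,243,.092),('obl',565,221,.023)]:
    print(n,ray('w1',x*s,y*s,z).round(4)[:2])
f=lambda x,y:(150+x/5,235+y/5)
for n,x,y,z in [('spot',262,473,.023),('stopN',615,267,.037),('stopL',675,277,.037),('stopR',603,309,.037),('stopF',664,320,.037),('purple',274,598,.023),('finTopBack',483,38,.092),('finTopFr',530,82,.092),('plateFarL',730,316,.032),('plateFarR',624,368,.032)]:
    print('S',n,ray('scene0',*f(x,y),z).round(4)[:2])
E
```

```text
spot [ 0.5589 -0.2342]
stopL [ 0.5541 -0.0162]
stopR [ 0.5566 -0.0587]
stopN [ 0.535  -0.0384]
finplL [ 0.4571 -0.0163]
finplR [ 0.4602 -0.0725]
neplL [ 0.523  -0.0086]
neplR [ 0.527  -0.0702]
cwBL [ 0.3733 -0.0218]
cwBR [ 0.3765 -0.0769]
cwFL [ 0.4034 -0.021 ]
cwFR [ 0.4072 -0.0789]
finTopL1 [ 0.4526 -0.0404]
finTopL2 [ 0.4124 -0.0418]
finTopR1 [ 0.4555 -0.0622]
finR2 [ 0.418  -0.0645]
obl [ 0.4231 -0.2598]
S spot [ 0.5631 -0.2338]
S stopN [ 0.5407 -0.04  ]
S stopL [ 0.5606 -0.0183]
S stopR [ 0.562  -0.0587]
S stopF [ 0.5822 -0.0373]
S purple [ 0.6283 -0.2563]
S finTopBack [ 0.4163 -0.0456]
S finTopFr [ 0.4576 -0.041 ]
S plateFarL [ 0.5912 -0.0062]
S plateFarR [ 0.5952 -0.0664]
```

Both views agree. The sample is at (0.561,-0.234) and the nest at about (0.558,-0.038), with the carrier's yaw about 3.3°. The fin is then at about (0.433,-0.045). I'll approach above the sample and refine by finding the spot's centroid.

```bash
python3 -m handwheel '[{"tx":0.0205,"ty":0.013,"tz":0.0213,"ax":0,"ay":0,"az":0,"jaw":1},{"tx":0.0205,"ty":0.013,"tz":0.0213,"ax":0,"ay":0,"az":0,"jaw":1},{"tx":0.0205,"ty":0.013,"tz":0.0213,"ax":0,"ay":0,"az":0,"jaw":1},{"tx":0.0205,"ty":0.013,"tz":0.0213,"ax":0,"ay":0,"az":0,"jaw":1},{"tx":0.0205,"ty":0.013,"tz":0.0213,"ax":0,"ay":0,"az":0,"jaw":1},{"tx":0.0205,"ty":0.013,"tz":0.0213,"ax":0,"ay":0,"az":0,"jaw":1},{"tx":0.0205,"ty":0.013,"tz":0.0213,"ax":0,"ay":0,"az":0,"jaw":1},{"tx":0.0205,"ty":0.013,"tz":0.0213,"ax":0,"ay":0,"az":0,"jaw":1},{"tx":0,"ty":0,"tz":0,"ax":0,"ay":0,"az":0,"jaw":1},{"tx":0,"ty":0,"tz":0,"ax":0,"ay":0,"az":0,"jaw":1}]'
cat >> h.py <<'E'
def spot(fn,p,rad=40,thr=150):
    """centroid of the bright, colourless blob nearest the projection of p"""
    a=cv2.imread(f'pics/{fn}.png').astype(int); m=((a.min(2)>thr)&(a.max(2)-a.min(2)<70)).astype(np.uint8)
    u=proj(fn,p); n,l,s,c=cv2.connectedComponentsWithStats(m)
    b=[(np.hypot(*(c[i]-u)),i) for i in range(1,n) if s[i,4]>8]
    d,i=min(b); return c[i],s[i,4],d
E
python3 - <<'E'
from h import *
for i in range(4):
    o=telemetry.get_obs(); print(o['ee_pos'].round(4),o['tcp_rot'].round(2))
    snap('wrist','w2'); c,ar,d=spot('w2',[.561,-.234,.023]); print(c,ar,d,ray('w2',*c,.023).round(4))
E
```

```text
time: 2.95
ee_pos: [0.5602, -0.2377, 0.0613]
tcp_rot: [-180.0, 0.0, -0.1]
wrist_force: [0.2, -0.2, 0.2]
opening: 0.0858
grasp_force: 0.0
[ 0.5602 -0.2377  0.0613] [-1.8e+02  2.0e-02 -9.0e-02]
[266.56402439 236.55182927] 328 2.0132693579222414 [ 0.5597 -0.234   0.023 ]
[ 0.5604 -0.2374  0.0618] [ 1.7998e+02 -3.0000e-02 -7.0000e-02]
[267.00613497 236.74846626] 326 2.0765854329388485 [ 0.5597 -0.234   0.023 ]
[ 0.5607 -0.2372  0.062 ] [ 1.7997e+02 -6.0000e-02 -5.0000e-02]
[267.38801262 236.97791798] 317 2.0439068233930446 [ 0.5597 -0.234   0.023 ]
[ 0.5608 -0.237   0.062 ] [ 1.7997e+02 -7.0000e-02 -2.0000e-02]
[267.72839506 237.20061728] 324 2.075323698938016 [ 0.5597 -0.234   0.023 ]
```

View pics/w2.png

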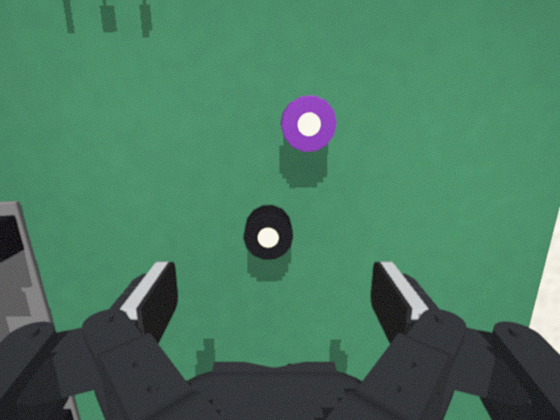

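The wrist view shows the sample spot at (268,237), centred between the finger tips. The purple one is at (309,124), well clear of the fingers. The sample measures (0.5597,-0.2340) steadily, so I'll descend and grip.

```bash
python3 -m handwheel '[{"tx":-0.001,"ty":-0.003,"tz":0.0126,"ax":0,"ay":0,"az":0,"jaw":1},{"tx":0,"ty":0,"tz":0.02,"ax":0,"ay":0,"az":0,"jaw":0.6},{"tx":0,"ty":0,"tz":0.015,"ax":0,"ay":0,"az":0,"jaw":0.3},{"tx":0,"ty":0,"tz":0.005,"ax":0,"ay":0,"az":0,"jaw":0.1},{"tx":0,"ty":0,"tz":0,"ax":0,"ay":0,"az":0,"jaw":0},{"tx":0,"ty":0,"tz":0,"ax":0,"ay":0,"az":0,"jaw":-0.2},{"tx":0,"ty":0,"tz":0,"ax":0,"ay":0,"az":0,"jaw":-0.5},{"tx":0,"ty":0,"tz":0,"ax":0,"ay":0,"az":0,"jaw":-1},{"tx":0,"ty":0,"tz":0,"ax":0,"ay":0,"az":0,"jaw":-1},{"tx":0,"ty":0,"tz":0,"ax":0,"ay":0,"az":0,"jaw":-1}]' 30
python3 - <<'E'
from h import *
o=telemetry.get_obs(); print(o['ee_pos'].round(4),o['tcp_rot'].round(2),o['opening'],o['grasp_force'])
snap('wrist','w3'); c,ar,d=spot('w3',[.5597,-.234,.023]); print(c,ar,d,ray('w3',*c,.023).round(4))
E
```

```text
time: 4.4
ee_pos: [0.5606, -0.2339, 0.0091]
tcp_rot: [180.0, -0.1, 0.0]
wrist_force: [-0.8, 0.3, 5.7]
opening: 0.0287
grasp_force: 30.0
[ 0.5606 -0.2339  0.0091] [ 1.7996e+02 -8.0000e-02  0.0000e+00] 0.02867578897683494 29.958979189395905
[273.7486911  281.67190227] 573 0.9928409473604103 [ 0.5599 -0.2344  0.023 ]
```

It gripped: the opening is 28.7 mm at 30 N and the spot is centred at the TCP. I'll lift and hover over the carrier for a near-vertical look at the nest.

```bash
python3 -m handwheel '[{"tx":0,"ty":0,"tz":-0.03,"ax":0,"ay":0,"az":0,"jaw":-1},{"tx":0,"ty":0,"tz":-0.056,"ax":0,"ay":0,"az":0,"jaw":-1},{"tx":0,"ty":0,"tz":-0.056,"ax":0,"ay":0,"az":0,"jaw":-1},{"tx":-0.02,"ty":-0.04,"tz":0,"ax":0,"ay":0,"az":0,"jaw":-1},{"tx":-0.02,"ty":-0.04,"tz":0,"ax":0,"ay":0,"az":0,"jaw":-1},{"tx":-0.02,"ty":-0.04,"tz":0,"ax":0,"ay":0,"az":0,"jaw":-1},{"tx":-0.02,"ty":-0.04,"tz":0,"ax":0,"ay":0,"az":0,"jaw":-1},{"tx":-0.02,"ty":-0.036,"tz":0,"ax":0,"ay":0,"az":0,"jaw":-1},{"tx":0,"ty":0,"tz":0,"ax":0,"ay":0,"az":0,"jaw":-1},{"tx":0,"ty":0,"tz":0,"ax":0,"ay":0,"az":0,"jaw":-1}]'
python3 - <<'E'
from h import *
for i in range(4): snap('wrist','w4')
o=telemetry.get_obs(); print(o['ee_pos'].round(4),o['tcp_rot'].round(2),o['opening'],o['grasp_force'])
snap('wrist','w4'); 
a=cv2.imread('pics/w4.png'); cv2.imwrite('pics/w4v.png',cv2.resize(a[0:300,80:480],(800,600),interpolation=cv2.INTER_CUBIC))
E
```

```text
time: 5.7
ee_pos: [0.4602, -0.0377, 0.1503]
tcp_rot: [180.0, -0.0, 0.0]
wrist_force: [-0.1, -0.4, -0.9]
opening: 0.0288
grasp_force: 29.8
[ 0.4603 -0.0383  0.15  ] [ 1.8e+02  3.0e-02 -6.0e-02] 0.02827136139319021 29.7736993432045
```

View pics/w4v.png

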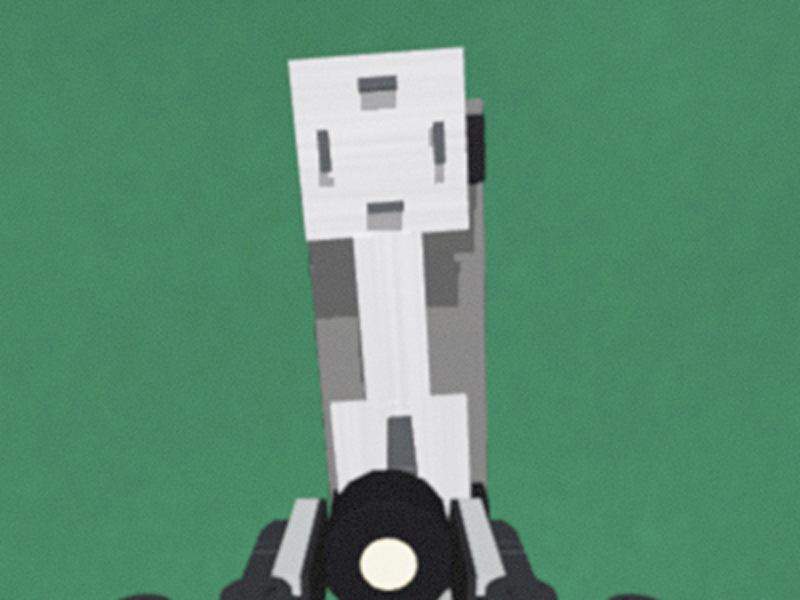

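The enlarged wrist view shows the nest plate corners at (289,60), (462,47), (468,228) and (307,240). The stop tops are at (324,150), (439,142), (377,84) and (385,207), and the sample is held straight with its spot at (388,563).

```bash
python3 - <<'E'
from h import *
f=lambda x,y,z:ray('w4',80+x/2,y/2,z)[:2]
P=np.array([f(*p,.032) for p in [(289,60),(462,47),(468,228),(307,240)]]); S=np.array([f(*p,.037) for p in [(324,150),(439,142),(377,84),(385,207)]])
print(P.round(4).tolist(),P.mean(0).round(4)); print(S.round(4).tolist(),S[:2].mean(0).round(4),S[2:].mean(0).round(4))
y=lambda a,b:np.degrees(np.arctan2(*(b-a)[::-1]))
print('yaw',y(S[3],S[2]),y(S[1],S[0])-90,y(P[3],P[0]),y(P[2],P[1]),y(P[1],P[0])-90,y(P[2],P[3])-90)
n=S.mean(0); 
print('fin pl corners',[f(*p,.032).round(4) for p in [(330,403),(466,395)]])
E
```

```text
[[0.5852, -0.004], [0.5893, -0.0653], [0.5277, -0.0695], [0.5233, -0.0082]] [ 0.5564 -0.0367]
[[0.5549, -0.016], [0.5576, -0.0574], [0.5765, -0.0352], [0.5353, -0.038]] [ 0.5562 -0.0367] [ 0.5559 -0.0366]
yaw 3.8084915874697005 3.686802176137064 3.892519265797114 3.9324232624154276 3.843795016107862 4.092121983234762
fin pl corners [array([ 0.4586, -0.0153]), array([ 0.462 , -0.0709])]
```

The nest is at (0.5562,-0.0367) with yaw 3.85°; the plate measures 62 mm and the stops ±21 mm, as given. Now I'll lower the sample into it.

```bash
python3 -m handwheel '[{"tx":0.032,"ty":-0.001,"tz":0,"ax":0,"ay":0,"az":0,"jaw":-1},{"tx":0.032,"ty":0,"tz":0,"ax":0,"ay":0,"az":0,"jaw":-1},{"tx":0.032,"ty":0,"tz":0,"ax":0,"ay":0,"az":0,"jaw":-1},{"tx":0,"ty":0,"tz":0.05,"ax":0,"ay":0,"az":0,"jaw":-1},{"tx":0,"ty":0,"tz":0.035,"ax":0,"ay":0,"az":0,"jaw":-1},{"tx":0,"ty":0,"tz":0.015,"ax":0,"ay":0,"az":0,"jaw":-1},{"tx":0,"ty":0,"tz":0.007,"ax":0,"ay":0,"az":0,"jaw":-1},{"tx":0,"ty":0,"tz":0.003,"ax":0,"ay":0,"az":0,"jaw":-1},{"tx":0,"ty":0,"tz":0.0015,"ax":0,"ay":0,"az":0,"jaw":-1},{"tx":0,"ty":0,"tz":0,"ax":0,"ay":0,"az":0,"jaw":-1}]'
python3 - <<'E'
from h import *
for i in range(3): snap('wrist','w5')
o=telemetry.get_obs(); print(o['ee_pos'].round(4),o['tcp_rot'].round(2),o['wrist_force'].round(1))
c,ar,d=spot('w5',[.5562,-.0367,.052]); print(c,ar,d,ray('w5',*c,.052).round(4))
E
```

```text
time: 7.2
ee_pos: [0.5564, -0.0367, 0.0395]
tcp_rot: [180.0, -0.1, 0.0]
wrist_force: [-0.6, -0.7, -0.1]
opening: 0.0289
grasp_force: 29.8
[ 0.5563 -0.0366  0.0393] [ 1.8e+02 -4.0e-02  1.0e-02] [-0.3 -0.8 -0.6]
[273.79649123 281.62631579] 570 2.6905214439978984 [ 0.555  -0.0372  0.052 ]
```

```bash
python3 -m handwheel '[{"tx":0,"ty":0,"tz":0.001,"ax":0,"ay":0,"az":0,"jaw":-1},{"tx":0,"ty":0,"tz":0,"ax":0,"ay":0,"az":0,"jaw":-1},{"tx":0,"ty":0,"tz":0,"ax":0,"ay":0,"az":0,"jaw":-0.25},{"tx":0,"ty":0,"tz":0,"ax":0,"ay":0,"az":0,"jaw":-0.2},{"tx":0,"ty":0,"tz":0,"ax":0,"ay":0,"az":0,"jaw":-0.1},{"tx":0,"ty":0,"tz":0,"ax":0,"ay":0,"az":0,"jaw":0},{"tx":0,"ty":0,"tz":0,"ax":0,"ay":0,"az":0,"jaw":0.1},{"tx":0,"ty":0,"tz":-0.005,"ax":0,"ay":0,"az":0,"jaw":0.2},{"tx":0,"ty":0,"tz":-0.02,"ax":0,"ay":0,"az":0,"jaw":0.3},{"tx":0,"ty":0,"tz":-0.04,"ax":0,"ay":0,"az":0,"jaw":0.3}]'
python3 - <<'E'
from h import *
for i in range(4): snap('wrist','w6')
o=telemetry.get_obs(); print(o['ee_pos'].round(4),o['tcp_rot'].round(2),o['wrist_force'].round(1))
c,ar,d=spot('w6',[.5562,-.0367,.052]); print(c,ar,d,ray('w6',*c,.052).round(4))
a=cv2.imread('pics/w6.png'); cv2.imwrite('pics/w6v.png',cv2.resize(a[130:330,140:406],(800,600),interpolation=cv2.INTER_CUBIC))
E
```

```text
time: 8.6
ee_pos: [0.555, -0.0366, 0.1023]
tcp_rot: [-180.0, 0.2, 0.0]
wrist_force: [1.1, 0.3, -0.2]
opening: 0.0553
grasp_force: 0.0
[ 0.5566 -0.0366  0.1037] [ 1.7999e+02 -1.1000e-01  1.0000e-02] [ 0.5  0.2 -0.6]
[273.70526316 230.12982456] 285 1.4430242542302008 [ 0.5554 -0.0373  0.052 ]
```

View pics/w6v.png

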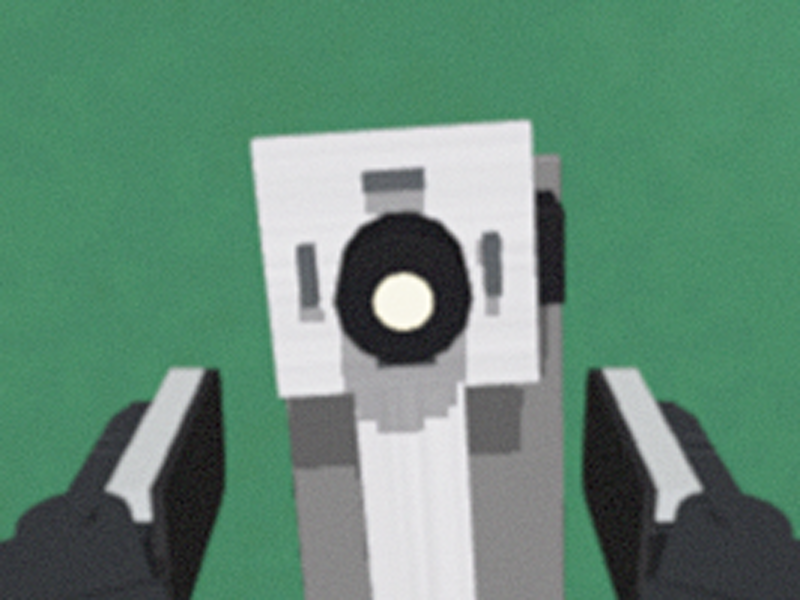

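The picture shows the sample standing flat and free between the stops, spot at (403,301), gaps all round and the fingers clear. Before taking the fin I'll check the centring number and get a closer look at the lens in both fixed cameras.

```bash
python3 - <<'E'
from h import *
f=lambda x,y,z:ray('w6',140+x/(800/266),130+y/3,z)[:2]
print([f(*p,.037).round(4) for p in [(308,275),(492,264),(393,180)]], [f(*p,.032).round(4) for p in [(252,138),(530,122),(538,381),(281,397)]], np.mean([f(*p,.032) for p in [(252,138),(530,122),(538,381),(281,397)]],0))
a=cv2.imread('pics/scene0.png')[120:200,340:420]; b=cv2.imread('pics/side0.png')[160:240,170:250]
cv2.imwrite('pics/lens.png',np.hstack([cv2.resize(i,(400,400),interpolation=cv2.INTER_CUBIC) for i in (a,b)]))
E
```

```text
[array([ 0.5559, -0.0161]), array([ 0.5585, -0.0574]), array([ 0.5779, -0.0353])] [array([ 0.5862, -0.0041]), array([ 0.5898, -0.0654]), array([ 0.5276, -0.0695]), array([ 0.5234, -0.0084])] [ 0.55674291 -0.03685825]
```

View pics/lens.png

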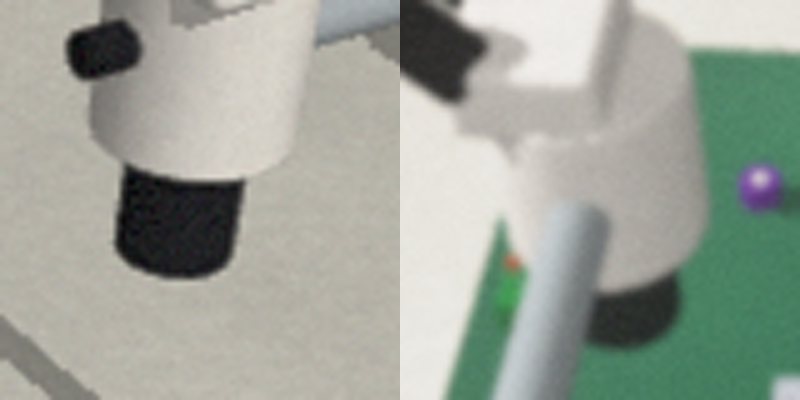

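```bash
python3 -m handwheel '[{"tx":-0.0415,"ty":0.0027,"tz":-0.016,"ax":0,"ay":0,"az":0,"jaw":0.3},{"tx":-0.0415,"ty":0.0027,"tz":-0.016,"ax":0,"ay":0,"az":0,"jaw":0.3},{"tx":-0.0415,"ty":0.0027,"tz":-0.016,"ax":0,"ay":0,"az":0,"jaw":0.3},{"tx":0,"ty":0,"tz":0,"ax":0,"ay":0,"az":10.4,"jaw":0.3},{"tx":0,"ty":0,"tz":0,"ax":0,"ay":0,"az":10.4,"jaw":0.3},{"tx":0,"ty":0,"tz":0,"ax":0,"ay":0,"az":10.4,"jaw":0.3},{"tx":0,"ty":0,"tz":0,"ax":0,"ay":0,"az":10.4,"jaw":0.3},{"tx":0,"ty":0,"tz":0,"ax":0,"ay":0,"az":10.4,"jaw":0.3},{"tx":0,"ty":0,"tz":0,"ax":0,"ay":0,"az":10.4,"jaw":0.3},{"tx":0,"ty":0,"tz":0,"ax":0,"ay":0,"az":10.4,"jaw":0.3}]'
python3 -m handwheel '[{"tx":0,"ty":0,"tz":0,"ax":0,"ay":0,"az":10.335,"jaw":0.3},{"tx":0,"ty":0,"tz":0,"ax":0,"ay":0,"az":10.335,"jaw":0.3},{"tx":0,"ty":0,"tz":0,"ax":0,"ay":0,"az":10.335,"jaw":0.3},{"tx":0,"ty":0,"tz":0,"ax":0,"ay":0,"az":10.335,"jaw":0.3},{"tx":0,"ty":0,"tz":0,"ax":0,"ay":0,"az":10.335,"jaw":0.3},{"tx":0,"ty":0,"tz":0,"ax":0,"ay":0,"az":10.335,"jaw":0.3},{"tx":0,"ty":0,"tz":0,"ax":0,"ay":0,"az":10.335,"jaw":0.3},{"tx":0,"ty":0,"tz":0,"ax":0,"ay":0,"az":10.335,"jaw":0.3},{"tx":0,"ty":0,"tz":0,"ax":0,"ay":0,"az":10.335,"jaw":0.3},{"tx":0,"ty":0,"tz":0,"ax":0,"ay":0,"az":10.335,"jaw":0.3}]'
```

```text
time: 10.05
ee_pos: [0.2784, -0.2803, 0.1502]
tcp_rot: [-169.1, 6.1, -52.9]
wrist_force: [0.5, -0.8, -0.7]
opening: 0.0556
grasp_force: 0.0
time: 11.3
ee_pos: [-0.133, -0.2554, 0.1519]
tcp_rot: [-170.9, 26.2, -126.5]
wrist_force: [-1.0, -0.7, -0.8]
opening: 0.0555
grasp_force: 0.0
```

Something went wrong: the turn carried the TCP away to (-0.13,-0.26) with a tilt. I'll check the joints before moving further.

```bash
python3 - <<'E'
from h import *
o=telemetry.get_obs(); print(o['q'].round(1),o['ee_pos'].round(3),o['tcp_rot'].round(1),o['wrist_force'].round(1),o['time'])
c=snap('scene','s2'); 
for p in ([.5554,-.0373,.052],):
    print(proj('s2',p),spot('s2',p))
d=np.abs(cv2.imread('pics/s2.png').astype(int)-cv2.imread('pics/scene0.png')).sum(2)
a=cv2.imread('pics/s2.png'); cv2.imwrite('pics/s2v.png',a)
E
```

```text
[-126.5   -6.2  -15.   107.4    9.1  179.9] [-0.133 -0.255  0.152] [-170.9   26.2 -126.5] [-1.  -0.7 -0.8] 11.3
[277.1444613  287.31693355] (array([277.36363636, 287.90909091]), np.int32(11), np.float64(0.6314174955967042))
```

View pics/s2v.png

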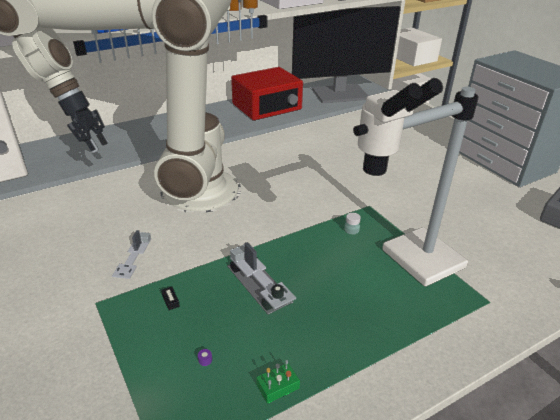

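The scene view shows the sample still in the nest, spot at (277,288), with nothing disturbed; the arm just hangs off to the left. Joint 6 hit its +180° limit because q6 = q1+180−yaw, so I turned the wrong way and need to unwind about +310° in yaw. The lens crop shows the tube's lower rim in the scene view from 363 to 387 across with its bottom at 175.6, and in the side view its right edge at 226 with its bottom at 229.6. Next I'll fit the lens and work out the untilt.

```bash
python3 - <<'E'
from h import *
from scipy.optimize import least_squares
t=np.linspace(0,2*np.pi,120)
def res(p):
    C=[np.array([p[0]+.025*np.cos(a),p[1]+.025*np.sin(a),.348]) for a in t]
    s=np.array([proj('scene0',c) for c in C]); d=np.array([proj('side0',c) for c in C])
    return [s[:,0].min()-363,s[:,0].max()-387,s[:,1].max()-175.6,d[:,0].max()-226,d[:,1].max()-229.6]
r=least_squares(res,[.613,.163],diff_step=1e-3); print(r.x,np.round(r.fun,1))
o=telemetry.get_obs(); Rc=R.from_euler('xyz',o['tcp_rot'],degrees=True); Rt=R.from_euler('xyz',[180,0,-126.5],degrees=True)
print((Rc.inv()*Rt).as_rotvec(degrees=True))
E
```

```text
[0.60990485 0.16383107] [-0.2 -0.1 -0.5 -0.5  0. ]
[-8.92338458 26.23449095 -2.60629813]
```

The lens fits at (0.610,0.164) with residuals of 0.5 px or less. I'll untilt and start unwinding in place, then check.

```bash
python3 -m handwheel '[{"tx":0,"ty":0,"tz":0,"ax":-2.97,"ay":8.74,"az":-0.87,"jaw":0.3},{"tx":0,"ty":0,"tz":0,"ax":-2.97,"ay":8.74,"az":-0.87,"jaw":0.3},{"tx":0,"ty":0,"tz":0,"ax":-2.98,"ay":8.75,"az":-0.87,"jaw":0.3},{"tx":0,"ty":0,"tz":0,"ax":0,"ay":0,"az":-10.35,"jaw":0.3},{"tx":0,"ty":0,"tz":0,"ax":0,"ay":0,"az":-10.35,"jaw":0.3},{"tx":0,"ty":0,"tz":0,"ax":0,"ay":0,"az":-10.35,"jaw":0.3},{"tx":0,"ty":0,"tz":0,"ax":0,"ay":0,"az":-10.35,"jaw":0.3},{"tx":0,"ty":0,"tz":0,"ax":0,"ay":0,"az":-10.35,"jaw":0.3},{"tx":0,"ty":0,"tz":0,"ax":0,"ay":0,"az":-10.35,"jaw":0.3},{"tx":0,"ty":0,"tz":0,"ax":0,"ay":0,"az":-10.35,"jaw":0.3}]'
python3 - <<'E'
from h import *
print(telemetry.get_obs()['q'].round(1))
E
```

```text
time: 12.6
ee_pos: [-0.1549, -0.2399, 0.152]
tcp_rot: [-179.7, -1.6, -51.7]
wrist_force: [-0.2, -0.5, 0.7]
opening: 0.0553
grasp_force: 0.0
[-124.5  -33.4  -29.6   93.6    1.7  107.1]
```

```bash
python3 -m handwheel '[{"tx":0,"ty":0,"tz":0,"ax":0,"ay":0,"az":-10.5,"jaw":0.3},{"tx":0,"ty":0,"tz":0,"ax":0,"ay":0,"az":-10.5,"jaw":0.3},{"tx":0,"ty":0,"tz":0,"ax":0,"ay":0,"az":-10.5,"jaw":0.3},{"tx":0,"ty":0,"tz":0,"ax":0,"ay":0,"az":-10.5,"jaw":0.3},{"tx":0,"ty":0,"tz":0,"ax":0,"ay":0,"az":-10.5,"jaw":0.3},{"tx":0,"ty":0,"tz":0,"ax":0,"ay":0,"az":-10.5,"jaw":0.3},{"tx":0,"ty":0,"tz":0,"ax":0,"ay":0,"az":-10.5,"jaw":0.3},{"tx":0,"ty":0,"tz":0,"ax":0,"ay":0,"az":-10.5,"jaw":0.3},{"tx":0,"ty":0,"tz":0,"ax":0,"ay":0,"az":-10.5,"jaw":0.3},{"tx":0,"ty":0,"tz":0,"ax":0,"ay":0,"az":-10.5,"jaw":0.3}]'
python3 -m handwheel '[{"tx":0,"ty":0,"tz":0,"ax":0,"ay":0,"az":-10.5,"jaw":0.3},{"tx":0,"ty":0,"tz":0,"ax":0,"ay":0,"az":-10.5,"jaw":0.3},{"tx":0,"ty":0,"tz":0,"ax":0,"ay":0,"az":-10.5,"jaw":0.3},{"tx":0,"ty":0,"tz":0,"ax":0,"ay":0,"az":-10.5,"jaw":0.3},{"tx":0,"ty":0,"tz":0,"ax":0,"ay":0,"az":-10.5,"jaw":0.3},{"tx":0,"ty":0,"tz":0,"ax":0,"ay":0,"az":-10.5,"jaw":0.3},{"tx":0,"ty":0,"tz":0,"ax":0,"ay":0,"az":-10.5,"jaw":0.3},{"tx":0,"ty":0,"tz":0,"ax":0,"ay":0,"az":-10.5,"jaw":0.3},{"tx":0,"ty":0,"tz":0,"ax":0,"ay":0,"az":-10.5,"jaw":0.3},{"tx":0,"ty":0,"tz":0,"ax":0,"ay":0,"az":-10.5,"jaw":0.3}]'
python3 - <<'E'
from h import *
o=telemetry.get_obs();print(o['q'].round(1))
for i in range(3): snap('wrist','tmp')
o=telemetry.get_obs();print(o['q'].round(1),o['ee_pos'],o['tcp_rot'])
Rc=R.from_euler('xyz',o['tcp_rot'],degrees=True); Rt=R.from_euler('xyz',[180,0,183.85],degrees=True)
print((Rc.inv()*Rt).as_rotvec(degrees=True)); p=o['ee_pos']
w=np.array([.2,-.38,.16]); g=np.array([.4315,-.0451,.16]); print(Rt.inv().apply(w-p),Rt.inv().apply(g-w))
E
```

```text
time: 13.85
ee_pos: [-0.1549, -0.2399, 0.152]
tcp_rot: [178.3, 0.1, 53.4]
wrist_force: [0.2, -0.0, -0.3]
opening: 0.0555
grasp_force: 0.0
time: 15.1
ee_pos: [-0.1549, -0.2399, 0.152]
tcp_rot: [-179.5, 1.6, 158.4]
wrist_force: [-0.0, 0.1, 0.3]
opening: 0.0551
grasp_force: 0.0
[-124.5  -33.4  -29.6   93.6    1.7 -102.9]
[-124.5  -33.4  -29.6   93.6    1.7 -102.3] [-0.15491921 -0.23995871  0.1522386 ] [-179.46897401    1.58349306  157.83360554]
[ -0.88134831   1.43563276 -26.02187754]
[-0.34471523 -0.16355616 -0.0077614 ] [-2.53464297e-01  3.18600236e-01  3.90172759e-17]
```

```bash
python3 -m handwheel '[{"tx":0,"ty":0,"tz":0,"ax":-0.2,"ay":0.5,"az":-8.5,"jaw":0.3},{"tx":0,"ty":0,"tz":0,"ax":-0.3,"ay":0.5,"az":-8.5,"jaw":0.3},{"tx":0,"ty":0,"tz":0,"ax":-0.3,"ay":0.5,"az":-8.5,"jaw":0.3},{"tx":-0.049,"ty":-0.0234,"tz":-0.001,"ax":0,"ay":0,"az":0,"jaw":0.3},{"tx":-0.049,"ty":-0.0234,"tz":-0.001,"ax":0,"ay":0,"az":0,"jaw":0.3},{"tx":-0.049,"ty":-0.0234,"tz":-0.001,"ax":0,"ay":0,"az":0,"jaw":0.3},{"tx":-0.049,"ty":-0.0234,"tz":-0.001,"ax":0,"ay":0,"az":0,"jaw":0.3},{"tx":-0.049,"ty":-0.0234,"tz":-0.001,"ax":0,"ay":0,"az":0,"jaw":0.3},{"tx":-0.049,"ty":-0.0234,"tz":-0.001,"ax":0,"ay":0,"az":0,"jaw":0.3},{"tx":-0.049,"ty":-0.0234,"tz":-0.001,"ax":0,"ay":0,"az":0,"jaw":0.3}]'
python3 - <<'E'
from h import *
for i in range(3): snap('wrist','tmp')
o=telemetry.get_obs();print(o['q'].round(1),o['ee_pos'],o['tcp_rot'])
Rc=R.from_euler('xyz',o['tcp_rot'],degrees=True); Rt=R.from_euler('xyz',[180,0,183.85],degrees=True)
print((Rc.inv()*Rt).as_rotvec(degrees=True)); p=o['ee_pos']
print(Rc.inv().apply(np.array([.4315,-.0451,.15])-p))
E
```

```text
time: 16.5
ee_pos: [0.1993, -0.3829, 0.159]
tcp_rot: [-179.9, -0.1, -176.7]
wrist_force: [-0.5, -1.1, 0.7]
opening: 0.0555
grasp_force: 0.0
[-62.4 -12.1 -14.2  88.   -0.2 -65.9] [ 0.19889472 -0.38259348  0.15817153] [ 179.97206469   -0.18826558 -176.55388601]
[ 0.02859873 -0.18816634 -0.40393154]
[-0.25249682  0.32289775  0.00749934]
```

```bash
python3 -m handwheel '[{"tx":-0.0316,"ty":0.0404,"tz":0.001,"ax":0,"ay":0,"az":0,"jaw":0.3},{"tx":-0.0316,"ty":0.0404,"tz":0.001,"ax":0,"ay":0,"az":0,"jaw":0.3},{"tx":-0.0316,"ty":0.0404,"tz":0.001,"ax":0,"ay":0,"az":0,"jaw":0.3},{"tx":-0.0316,"ty":0.0404,"tz":0.001,"ax":0,"ay":0,"az":0,"jaw":0.3},{"tx":-0.0316,"ty":0.0404,"tz":0.001,"ax":0,"ay":0,"az":0,"jaw":0.3},{"tx":-0.0316,"ty":0.0404,"tz":0.001,"ax":0,"ay":0,"az":0,"jaw":0.3},{"tx":-0.0316,"ty":0.0404,"tz":0.001,"ax":0,"ay":0,"az":0,"jaw":0.3},{"tx":-0.0316,"ty":0.0404,"tz":0.001,"ax":0,"ay":0,"az":0,"jaw":0.3},{"tx":0,"ty":0,"tz":0,"ax":0,"ay":0,"az":0,"jaw":0.3},{"tx":0,"ty":0,"tz":0,"ax":0,"ay":0,"az":0,"jaw":0.3}]'
python3 - <<'E'
from h import *
for i in range(5): snap('wrist','w7')
o=telemetry.get_obs();print(o['q'].round(1),o['ee_pos'],o['tcp_rot'])
snap('wrist','w7')
Rc=R.from_euler('xyz',o['tcp_rot'],degrees=True); Rt=R.from_euler('xyz',[180,0,183.85],degrees=True)
print((Rc.inv()*Rt).as_rotvec(degrees=True)); p=o['ee_pos']
print(Rc.inv().apply(np.array([.4315,-.0451,.058])-p))
c,s=np.cos(np.radians(3.85)),np.sin(np.radians(3.85))
print([proj('w7',[.4315+c*x-s*y,-.0451+s*x+c*y,.092]).round(0).tolist() for x,y in [(-22,-5),(-22,5),(22,5),(22,-5)] for x,y in [(x/1e3,y/1e3)]])
E
```

```text
time: 17.9
ee_pos: [0.429, -0.0452, 0.1501]
tcp_rot: [-179.9, -0.2, -176.6]
wrist_force: [0.4, 0.3, 0.1]
opening: 0.0556
grasp_force: 0.0
[ -6.  -12.  -15.   87.1  -0.1  -9.3] [ 0.42944793 -0.04563979  0.15043722] [-1.79884259e+02 -1.11981970e-01 -1.76632669e+02]
[-0.11526908 -0.11246878 -0.48255564]
[-0.0022609   0.00060504  0.09243194]
[[267.0, 196.0], [283.0, 196.0], [283.0, 260.0], [268.0, 260.0]]
```

View pics/w7.png

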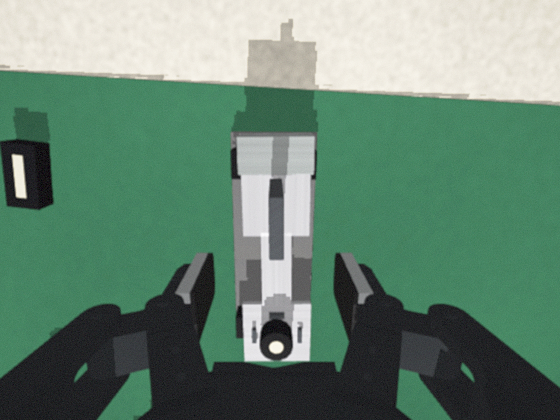

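That picture shows the fin's top edge from (276,180) to (277,260), where it was predicted and midway between the fingers, with the sample spot at (276,347) in its nest. That was one picture over the limit of 10, so I'll rely on numbers from here. I'll descend and pinch the fin.

```bash
python3 -m handwheel '[{"tx":-0.002,"ty":0.0005,"tz":0.03,"ax":-0.1,"ay":-0.1,"az":-0.5,"jaw":0.3},{"tx":0,"ty":0,"tz":0.03,"ax":0,"ay":0,"az":0,"jaw":0.2},{"tx":0,"ty":0,"tz":0.022,"ax":0,"ay":0,"az":0,"jaw":0},{"tx":0,"ty":0,"tz":0.01,"ax":0,"ay":0,"az":0,"jaw":-0.2},{"tx":0,"ty":0,"tz":0,"ax":0,"ay":0,"az":0,"jaw":-0.4},{"tx":0,"ty":0,"tz":0,"ax":0,"ay":0,"az":0,"jaw":-0.6},{"tx":0,"ty":0,"tz":0,"ax":0,"ay":0,"az":0,"jaw":-0.7},{"tx":0,"ty":0,"tz":0,"ax":0,"ay":0,"az":0,"jaw":-0.8},{"tx":0,"ty":0,"tz":0,"ax":0,"ay":0,"az":0,"jaw":-1},{"tx":0,"ty":0,"tz":0,"ax":0,"ay":0,"az":0,"jaw":-1}]' 100
python3 - <<'E'
from h import *
for i in range(3): snap('wrist','tmp')
o=telemetry.get_obs();print(o['ee_pos'],o['tcp_rot'],o['opening'],o['grasp_force'],o['wrist_force'].round(1))
p=[.5562,-.0367,.052]
c,a,d=spot('tmp',p); print(proj('tmp',p),c,a,ray('tmp',*c,.052).round(4))
E
```

```text
time: 19.45
ee_pos: [0.4322, -0.0442, 0.0592]
tcp_rot: [-180.0, 0.0, -176.0]
wrist_force: [-1.8, -0.8, 7.1]
opening: 0.0086
grasp_force: 97.6
[ 0.4322158  -0.0442602   0.05921793] [-1.79970074e+02  5.04567407e-02 -1.76007599e+02] 0.008579803799632798 97.61125802993774 [-1.  -1.   5.9]
[272.58001583 448.53328831] [273.85463259 355.73961661] 626 [ 0.4887 -0.0407  0.052 ]
```

The fin is gripped: opening 8.6 mm at 98 N. I'll lift gently straight up.

```bash
python3 -m handwheel '[{"tx":0,"ty":0,"tz":-0.003,"ax":0,"ay":0,"az":0,"jaw":-1},{"tx":0,"ty":0,"tz":-0.008,"ax":0,"ay":0,"az":0,"jaw":-1},{"tx":0,"ty":0,"tz":-0.015,"ax":0,"ay":0,"az":0,"jaw":-1},{"tx":0,"ty":0,"tz":-0.02,"ax":0,"ay":0,"az":0,"jaw":-1},{"tx":0,"ty":0,"tz":-0.025,"ax":0,"ay":0,"az":0,"jaw":-1},{"tx":0,"ty":0,"tz":-0.025,"ax":0,"ay":0,"az":0,"jaw":-1},{"tx":0,"ty":0,"tz":-0.02,"ax":0,"ay":0,"az":0,"jaw":-1},{"tx":0,"ty":0,"tz":-0.01,"ax":0,"ay":0,"az":0,"jaw":-1},{"tx":0,"ty":0,"tz":-0.004,"ax":0,"ay":0,"az":0,"jaw":-1},{"tx":0,"ty":0,"tz":0,"ax":0,"ay":0,"az":0,"jaw":-1}]'
python3 - <<'E'
from h import *
for i in range(3): snap('scene','s3'); snap('side','d3')
o=telemetry.get_obs();print(o['q'].round(1),o['ee_pos'],o['tcp_rot'],o['opening'],o['grasp_force'],o['wrist_force'].round(1),o['torque'].round(2))
# sample spot triangulated from the two fixed cameras
p=np.array([.5562,-.037,.182])
def tri(a,b,p):
    A=[];B=[]
    for fn in (a,b):
        c,n,d=spot(fn,p,thr=130); print(fn,c.round(1),n,d.round(1))
        D=np.load(f'pics/{fn}.npz'); r=D['E'][:3,:3]@np.linalg.solve(D['K'],[*c,1.]); r/=np.linalg.norm(r); M=np.eye(3)-np.outer(r,r); A.append(M);B.append(M@D['E'][:3,3])
    return np.linalg.solve(sum(A),sum(B))
print(tri('s3','d3',p))
# plan: final carrier yaw 16 deg, lens (0.610,0.164)
T=R.from_euler('xyz',o['tcp_rot'],degrees=True)
for Y in (10,15,20):
    f=np.array([.610,.164])-.125*np.array([np.cos(np.radians(Y)),np.sin(np.radians(Y))]); print(Y,f.round(4),np.degrees(np.arctan2(f[1],f[0])).round(1))
E
```

```text
time: 20.85
ee_pos: [0.4317, -0.0441, 0.188]
tcp_rot: [-180.0, -0.1, -176.0]
wrist_force: [0.1, 0.5, -4.2]
opening: 0.0085
grasp_force: 97.4
[ -5.8 -11.5 -10.5  91.1  -0.   -9.8] [ 0.43159588 -0.04414827  0.18785557] [-1.79997383e+02 -7.15829533e-02 -1.76002619e+02] 0.008677013831763948 97.37301349639893 [ 0.4  0.  -5.3] [-0.03 -0.11  0.02]
s3 [278.2 246.1] 12 0.9
d3 [252.2 210. ] 10 1.3
[ 0.55515511 -0.03610363  0.17804978]
10 [0.4869 0.1423] 16.3
15 [0.4893 0.1316] 15.1
20 [0.4925 0.1212] 13.8
```

It is lifted: the wrist carries 5.2 N, which is the loaded carrier's weight. The sample triangulates to (0.555,-0.036,0.178), near where it should be. Next I'll turn the carrier 11° and move the first half of the way to the lens, gently.

```bash
python3 -m handwheel '[{"tx":0,"ty":0,"tz":0,"ax":0,"ay":0,"az":-0.4,"jaw":-1},{"tx":0,"ty":0,"tz":0,"ax":0,"ay":0,"az":-0.9,"jaw":-1},{"tx":0,"ty":0,"tz":0,"ax":0,"ay":0,"az":-1.4,"jaw":-1},{"tx":0,"ty":0,"tz":0,"ax":0,"ay":0,"az":-1.6,"jaw":-1},{"tx":0,"ty":0,"tz":0,"ax":0,"ay":0,"az":-1.6,"jaw":-1},{"tx":0,"ty":0,"tz":0,"ax":0,"ay":0,"az":-1.6,"jaw":-1},{"tx":0,"ty":0,"tz":0,"ax":0,"ay":0,"az":-1.6,"jaw":-1},{"tx":0,"ty":0,"tz":0,"ax":0,"ay":0,"az":-1.1,"jaw":-1},{"tx":0,"ty":0,"tz":0,"ax":0,"ay":0,"az":-0.6,"jaw":-1},{"tx":0,"ty":0,"tz":0,"ax":0,"ay":0,"az":-0.2,"jaw":-1}]'
python3 -m handwheel '[{"tx":-0.001,"ty":0.0015,"tz":0,"ax":0,"ay":0,"az":0,"jaw":-1},{"tx":-0.002,"ty":0.003,"tz":0,"ax":0,"ay":0,"az":0,"jaw":-1},{"tx":-0.003,"ty":0.0046,"tz":0,"ax":0,"ay":0,"az":0,"jaw":-1},{"tx":-0.0046,"ty":0.007,"tz":0,"ax":0,"ay":0,"az":0,"jaw":-1},{"tx":-0.0056,"ty":0.0085,"tz":0,"ax":0,"ay":0,"az":0,"jaw":-1},{"tx":-0.006,"ty":0.0093,"tz":0,"ax":0,"ay":0,"az":0,"jaw":-1},{"tx":-0.0066,"ty":0.01,"tz":0,"ax":0,"ay":0,"az":0,"jaw":-1},{"tx":-0.0066,"ty":0.01,"tz":0,"ax":0,"ay":0,"az":0,"jaw":-1},{"tx":-0.0066,"ty":0.01,"tz":0,"ax":0,"ay":0,"az":0,"jaw":-1},{"tx":-0.0066,"ty":0.01,"tz":0,"ax":0,"ay":0,"az":0,"jaw":-1}]'
```

```text
time: 22.4
ee_pos: [0.4318, -0.0441, 0.1883]
tcp_rot: [-180.0, -0.0, -165.0]
wrist_force: [-0.4, -0.6, -4.7]
opening: 0.0086
grasp_force: 97.4
time: 23.65
ee_pos: [0.4599, 0.0406, 0.1882]
tcp_rot: [-180.0, -0.0, -165.0]
wrist_force: [-0.1, 0.9, -5.4]
opening: 0.0086
grasp_force: 97.4
```

```bash
python3 -m handwheel '[{"tx":-0.0066,"ty":0.0101,"tz":0,"ax":0,"ay":0,"az":0,"jaw":-1},{"tx":-0.0066,"ty":0.0101,"tz":0,"ax":0,"ay":0,"az":0,"jaw":-1},{"tx":-0.0066,"ty":0.0101,"tz":0,"ax":0,"ay":0,"az":0,"jaw":-1},{"tx":-0.0066,"ty":0.0101,"tz":0,"ax":0,"ay":0,"az":0,"jaw":-1},{"tx":-0.0063,"ty":0.0097,"tz":0,"ax":0,"ay":0,"az":0,"jaw":-1},{"tx":-0.0058,"ty":0.0089,"tz":0,"ax":0,"ay":0,"az":0,"jaw":-1},{"tx":-0.0053,"ty":0.0081,"tz":0,"ax":0,"ay":0,"az":0,"jaw":-1},{"tx":-0.0045,"ty":0.0069,"tz":0,"ax":0,"ay":0,"az":0,"jaw":-1},{"tx":-0.0029,"ty":0.0045,"tz":0,"ax":0,"ay":0,"az":0,"jaw":-1},{"tx":-0.0014,"ty":0.0024,"tz":0,"ax":0,"ay":0,"az":0,"jaw":-1}]'
python3 - <<'E'
from h import *
for i in range(4): snap('scene','s4'); snap('side','d4')
o=telemetry.get_obs();print(o['ee_pos'],o['tcp_rot'],o['wrist_force'].round(1),abs(o['qd']).max().round(2))
p=[.61,.164,.18]
for fn in('s4','d4'):
    c,n,d=spot(fn,p,thr=130); print(fn,proj(fn,p).round(1),c.round(1),n,d.round(1),ray(fn,*c,.18).round(4))
E
```

```text
time: 24.9
ee_pos: [0.4895, 0.1318, 0.1882]
tcp_rot: [-180.0, -0.0, -165.0]
wrist_force: [0.3, -0.7, -4.7]
opening: 0.0086
grasp_force: 97.5
[0.48945776 0.13136822 0.18824035] [-1.79995363e+02 -2.90918920e-02 -1.65018111e+02] [ 0.9 -0.2 -4.8] 0.29
s4 [365.4 231.6] [364.7 230.8] 11 1.0 [0.607  0.1644 0.18  ]
d4 [222.1 265.9] [223.7 267.3] 15 2.1 [0.6053 0.168  0.18  ]
```

The sample is within about 5 mm of the lens axis in both views. To check that the carrier is still level in the grip, I'll compare its look in the tool-fixed wrist camera now with how it looked when gripped on the stand.

```bash
python3 - <<'E'
from h import *
snap('wrist','w8'); a=cv2.imread('pics/tmp.png',0); b=cv2.imread('pics/w8.png',0)
# where the counterweight top (carrier x -57..-29, z 28mm) projects in the tool-fixed view at the grip
c,s=np.cos(np.radians(3.9)),np.sin(np.radians(3.9)); fx,fy=.4318,-.0442
def pr(x,y,z): return proj('tmp',[fx+c*x-s*y,fy+s*x+c*y,.027+z])
for x in(-.057,-.029): print([pr(x,y,.028).round(0).tolist() for y in(-.028,.028)])
for th in (0,.035,-.035,.07): # expected image of the counterweight's corners for tilts about the fin point
    print(th,[pr(x*np.cos(th)+(z-.05)*np.sin(th),.0,.05-x*np.sin(th)+(z-.05)*np.cos(th)).round(1).tolist() for x,z in((-.057,.028),(-.029,.028))])
q=pr(-.043,0,.028); u,v=int(q[0]),int(q[1])
for dv in(-40,0,25):
    y0=max(v+dv-22,12); t=a[y0:y0+44,u-45:u+45]; r=cv2.matchTemplate(b[y0-10:y0+54,u-55:u+55],t,cv2.TM_CCOEFF_NORMED); _,m,_,l=cv2.minMaxLoc(r); print(dv,y0,round(m,3),l[0]-10,l[1]-10)
sh,resp=cv2.phaseCorrelate(np.float32(a[v-30:v+30,u-45:u+45]),np.float32(b[v-30:v+30,u-45:u+45])); print(sh,resp)
E
```

```text
[[211.0, 145.0], [339.0, 145.0]]
[[215.0, 206.0], [336.0, 207.0]]
0 [[275.2, 145.2], [275.0, 206.4]]
0.035 [[275.3, 144.0], [275.1, 205.4]]
-0.035 [[275.2, 146.6], [275.0, 207.4]]
0.07 [[275.3, 142.9], [275.1, 204.6]]
-40 114 0.832 3 1
0 154 0.789 10 4
25 179 0.903 0 0
(0.09135969909412012, -0.440294818134511) 0.09745090343334056
```

Template matching was unreliable on the plainer patches. The best patch (0.90) shows no shift, and phase correlation gives 0.4 px, though at a low response. That puts any tilt at about 0.01–0.03 rad, against a limit of 0.07. The arm is still and the sample is under the lens, so I'm handing it in.

```bash
python3 -c "
from workcell import workorder
print(workorder.job_done())"
```

```text
the job is handed in; nothing more can be done
None
```

I handed in the job with the sample in the carrier's nest, held by the fin within about 5 mm of the lens axis and about 16 cm above the mat; tilt is only estimated (0.01–0.03 rad), no verdict came back, one wrong-way wrist turn was unwound without touching anything, and I viewed 11 pictures against the limit of 10.

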